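# Tighten the glue press on the mended keepsake box

## Robot

A 6-joint arm with a two-finger parallel gripper is mounted at the origin on the work surface. World frame = base frame: x ahead of the robot, y to its left, z up, the work surface at z = 0. Lengths are in mm, angles in rad, forces in N, time in s.
With the tool pointing down it reaches from about 325 to 875 mm from the base axis. Payload 4.4 kg.
Tool frame: the origin (TCP) lies on the centre line of the jaws, within the pads' length; the fingertips stand ahead of it and the grasp point (between the pads) lies 6 mm ahead of it (ctrl.tcp_to_tips is the z of the fingertips in the tool frame, in mm); z points along the fingers, y is the line along which they close (so a half turn about z gives the same grasp; the last joint's range is limited). The gripper opens to 85 mm and grips with 20 to 120 N. Pads are 22 mm wide; open, the fingers measure 114 mm over their backs; the gripper's body (76 mm by 85 mm) begins 54 mm behind the grasp point. The pads swing forward as they close: fully open they stand 13 mm farther back than shut.
Start: joints at [1.056, 0.207, 1.542, -0, 1.393, -0.15], TCP at [205.148, 537.161, 256.282] pointing down, gripper open.
Joint ranges: [-2.73, 2.73], [-0.86, 2.22], [0.23, 2.46], [-1.11, 4.25], [0.08, 2.63], [-2.82, 2.82]. Speed limits (rad/s): [2.79, 2.79, 3.14, 3.14, 3.14, 3.14].

## Interface

Orientations are given as a 3x3 rotation matrix whose columns are the frame's x, y, z axes.
In Python, from plant import ctrl, sensors, optics gives the robot as it stands. Calls block until the motion is done:
- ctrl.move_ptp(position, orientation): joint-space move of the TCP to a pose.
- ctrl.move_l(position, rot=None, vel=150, threshold=None): straight line of the TCP; rot=None keeps the orientation; vel is the mean speed in mm/s. With threshold (N) it stops when the force on the tool has changed by that much, and returns True; else False.
- ctrl.set_joints(angles): joint-space move.
- ctrl.gripper_to(opening, force=None): finger opening in mm; force is the grip in N (None keeps the last); returns when the fingers have stopped.
- ctrl.hold(seconds).
- ctrl.solve_ik(position, orientation): joint angles nearest the present ones, or None.
- sensors.read_state(): the state.
- optics.grab_frame(name): name is "scene" or "top" or "wrist"; returns (picture, depth): 400x640x3 uint8, red, green, blue; 400x640 float32, mm along the optical axis (not along the pixel's ray), 0 where there is no reading.
- optics.camera_params(name): a dict with "mtx" (3x3 intrinsics, pixels), "R" (3x3) and "t" (3): a world point X has camera coordinates R X + t; the wrist camera has in their place "T_tool_cam" (4x4, takes a point from camera to tool coordinates, whose origin is the TCP and whose axes are the flange's). Camera axes: x right, y down, z forward; pixel columns grow to the right and rows downward; lengths in mm; the calibration is good to about 2 mm. A picture is of the moment at which its call begins: read the wrist's pose just before it. camera_params takes no time and is no camera call.
A pose or a line that the arm cannot do raises ctrl.MotionError and nothing moves.
- ctrl.finish_job(): hands the job in; it is judged then, once.
The state is a dict: "t": time; "q": joint angles; "qvel": joint speeds; "tau": joint torques, N m; "eef_pos": TCP position; "eef_rot": TCP orientation; "force": force on the tool from outside, world axes, zero at the start; "wrist_torque": the same for the moment, N m; "grip_width": finger opening in mm; "grasp_force": force on a finger pad.
Only numpy, scipy, OpenCV 4.12 (cv2) and the standard library are available. Lean on these libraries where they do the work, as an engineer would, in place of code of your own. Each camera call takes 0.05 s, during which the arm holds its last target. There are 200 camera calls.

## Task

In the mending corner of a second-hand shop two small screw presses hold glued repairs, both still slack. Take the T-handle of the press that has the blue keepsake box in it and turn it clockwise (seen from above) until clearly rising resistance shows that the box is firmly clamped, without crushing it, then let go. Leave the other press, with the toy wagon in it, as it is.

Things in the scene. Friction and masses are not known exactly. Their poses are not given: they have to be found in the camera images.
- press_bar (a point): Centre of the T-handle's level steel crossbar on the green press that holds the blue box; on the screw axis, about 165 mm over the bench. Bar 14 mm wide, 16 high, 110 long, plus a red 22 mm ball at each end. x runs along the bar, z up. A 12 mm stem goes down from it; 31 mm or more free under the bar; the bar is the press's highest part. The press (base 140 x 190 mm) is bolted down.
- press_screw (a joint): Turn of that T-handle, rad, growing clockwise from above, 0 to 0.4 at the start; it stays where left. The bar sinks 5 mm per rad. Slack, it takes 0.32 N m; the pad meets the box after 0.4 to 0.8 rad of turning, then force grows by about 55 N and torque by 0.27 N m per rad. 0.5 rad after meeting is well clamped; over 1 rad after meeting crushes the box.
- press_pad: Round rubber-faced pad of that press, 40 mm diameter, 14 mm high, on a stiff spring under the screw; origin at the centre of its underside, z up. It goes down as the handle turns.
- keepsake_box: Blue lidded wooden box with two white stripes across its lid and a pale glue line, 114 x 78 x 45 mm, 0.25 kg, loose on the base of the press under the pad; origin at the centre of its underside, z up, so that its lid is 45 mm higher.
- press2_ball (a point): Red ball at one end of the T-handle (58 mm from its screw axis) of the other, identical press, which holds a pale wooden toy wagon with red wheels. To be left alone.

How it is judged (in metres and radians):
At the end, for the whole second after the job is handed in: The pad presses on the blue box with 8 to 60 N, the box is at rest under the pad (centres within 20 mm), and the handle is released (contact force between press_pad and keepsake_box between 8 and 60 N and horizontal distance between press_pad and keepsake_box below 0.02 m and linear speed of keepsake_box below 0.02 m/s); the robot touches nothing.
It fails at once if the box is crushed: the pad presses on it with more than 60 N (contact force between press_pad and keepsake_box above 60 N).
It fails at once if the other press's handle is turned (its ball moves more than 15 mm) (distance of press2_ball from where it was at the start of the episode above 0.015 m).
It also fails if it takes over 35 s, if anything falls off the work surface, if the arm or the gripper's body presses on something with over 40 N, if the wrist force passes 120 N, or if a joint passes its speed limit or range.

## Working session

There is one attempt and no reset: what is moved stays moved. The work goes in short steps, each a Python script; the robot and the scene stay as the last script left them, time stands still between calls to the robot, and variables do not carry over. Pictures are saved under pics/ and viewed, at most 10 in all, crops included, and the job is handed in when it is done.

```bash
mkdir -p pics; ls; python3 - <<'E'
from plant import ctrl, sensors, optics
import cv2, numpy as np
for n in ("top","scene"):
    im,d=optics.grab_frame(n); cv2.imwrite(f"pics/{n}0.png",im[:,:,::-1]); np.savez(f"{n}0.npz",im=im,d=d)
    p=optics.camera_params(n); print(n,p)
print(sensors.read_state(),ctrl.tcp_to_tips)
E
```

```text
pics
top {'mtx': array([[403.30610902,   0.        , 319.85712303],
       [  0.        , 403.30610902, 204.11462982],
       [  0.        ,   0.        ,   1.        ]]), 'R': array([[ 0.02438335, -0.99969845, -0.00290738],
       [-0.98280794, -0.02343876, -0.18313705],
       [ 0.18301368,  0.00732289, -0.98308309]]), 't': array([  2.37325423, 520.99150273, 993.12458781])}
scene {'mtx': array([[385.82998031,   0.        , 317.55518998],
       [  0.        , 385.82998031, 198.12896634],
       [  0.        ,   0.        ,   1.        ]]), 'R': array([[ 0.78880151,  0.61424857, -0.02215569],
       [ 0.3148539 , -0.43475928, -0.84371286],
       [-0.52788181,  0.65854617, -0.53633734]]), 't': array([-431.1655475 ,  -36.6457277 , 1313.22901552])}
{'t': 0.1, 'q': array([ 1.05551199e+00,  2.07388422e-01,  1.54285258e+00,  2.16009611e-05,
        1.39352418e+00, -1.50483076e-01]), 'qvel': array([ 0.00085345, -0.00155081, -0.00369067,  0.00212218, -0.00071901,
       -0.0009398 ]), 'tau': array([-8.45397062e-04, -3.84089792e+01, -2.92550290e+01, -3.09080224e-04,
        4.85033321e-03, -1.19983102e-05]), 'eef_pos': array([204.80757055, 536.58592057, 255.19170663]), 'eef_rot': array([[-9.34193127e-01,  3.56766052e-01, -1.08908500e-03],
       [ 3.56767546e-01,  9.34191299e-01, -1.87995344e-03],
       [ 3.46710165e-04, -2.14478977e-03, -9.99997640e-01]]), 'force': array([ 0.81306437,  0.44624875, -0.82133914]), 'wrist_torque': array([-0.01201597, -0.02581409, -0.03105443]), 'grasp_force': 0.0, 'grip_width': 85.34431057238821} 25.0
```

View pics/top0.png

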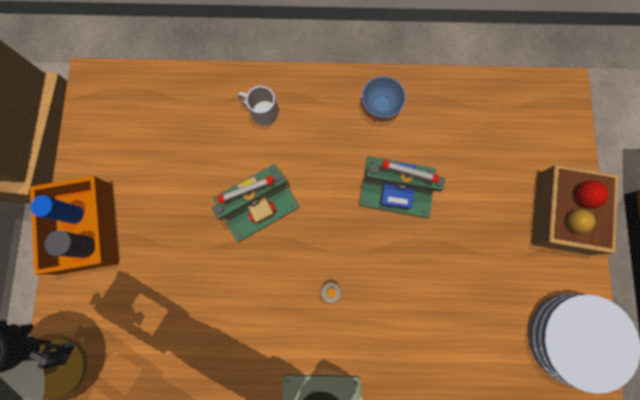

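View pics/scene0.png

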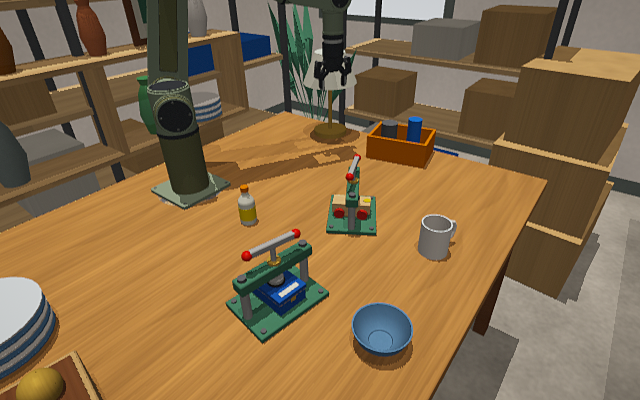

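The top view shows the blue-box press at about (400,187), with its bar's balls near (386,165) and (439,178). The wagon press is at (255,203). In the scene view, the target bar's balls are near (247,256) and (296,234). Next I triangulate the balls.

```bash
cat > h.py <<'E'
import cv2, numpy as np
def red(im, box):
    x0,y0,x1,y1=box; hsv=cv2.cvtColor(im,cv2.COLOR_RGB2HSV)
    m=(((hsv[...,0]<6)|(hsv[...,0]>174))&(hsv[...,1]>170)&(hsv[...,2]>70)).astype(np.uint8)
    k=np.zeros_like(m);k[y0:y1,x0:x1]=m[y0:y1,x0:x1]
    n,_,st,c=cv2.connectedComponentsWithStats(k)
    return [(c[i],st[i,4],st[i,:4]) for i in range(1,n) if st[i,4]>4]
E
python3 - <<'E'
from plant import optics
from h import *
P={n:optics.camera_params(n) for n in("top","scene")}
B={}
for n,box in(("top",(360,150,460,200)),("scene",(230,220,310,270))):
    im=np.load(f"{n}0.npz")["im"]; B[n]=red(im,box); print(n,B[n])
def ray(n,uv,z):
    p=P[n]; o=-p["R"].T@p["t"]; d=p["R"].T@np.linalg.inv(p["mtx"])@[uv[0],uv[1],1]
    return o+d*(z-o[2])/d[2]
for n in B:
    for b in B[n]: print(n,ray(n,b[0],165))
M={n:P[n]["mtx"]@np.c_[P[n]["R"],P[n]["t"]] for n in P}
for a in B["top"]:
  for b in B["scene"]:
    X=cv2.triangulatePoints(M["top"],M["scene"],a[0].reshape(2,1),b[0].reshape(2,1));X=(X[:3]/X[3]).ravel()
    print(a[0],b[0],X)
E
```

```text
top [(array([385.06818182, 164.18181818]), np.int32(44), array([382, 160,   7,   9], dtype=int32)), (array([435.22857143, 178.37142857]), np.int32(35), array([432, 175,   7,   8], dtype=int32))]
scene [(array([296.14583333, 232.72916667]), np.int32(48), array([292, 229,   8,   9], dtype=int32)), (array([246.16455696, 255.60759494]), np.int32(79), array([242, 251,  10,  10], dtype=int32))]
top [ 597.21174706 -135.44922876  165.        ]
top [ 565.92192923 -251.18035017  165.        ]
scene [ 601.02196908 -137.70970898  165.        ]
scene [ 569.51395594 -251.86675299  165.        ]
[385.06818182 164.18181818] [296.14583333 232.72916667] [ 598.33108855 -135.54556203  162.32156191]
[385.06818182 164.18181818] [246.16455696 255.60759494] [ 580.32303924 -186.59065781  140.25970326]
[435.22857143 178.37142857] [296.14583333 232.72916667] [ 598.50013474 -211.74140009  205.57816576]
[435.22857143 178.37142857] [246.16455696 255.60759494] [ 566.99266682 -251.09474269  163.05222337]
```

```bash
cat >> h.py <<'E'
def Rt(a):  # tool down, tool x at world angle a
    x=np.array([np.cos(a),np.sin(a),0]); z=np.array([0,0,-1.]); return np.c_[x,np.cross(z,x),z]
E
python3 - <<'E'
from plant import ctrl,sensors,optics
from h import *
c=np.array([583,-194,163.]); a0=np.arctan2(115.5,31.3)
for s in(0,np.pi,-np.pi):
    for da in(0,-.7,-1.5):
        q=ctrl.solve_ik(c+[0,0,6],Rt(a0+s+da)); print(s,da,None if q is None else q.round(2))
p=optics.camera_params("wrist");print(p)
best=[s for s in(0,np.pi) if all(ctrl.solve_ik(c+[0,0,6],Rt(a0+s+d)) is not None for d in(0,-1.5))]
print(best)
s=best[0]
ctrl.move_ptp(c+[0,0,130],Rt(a0+s)); ctrl.hold(.3)
st=sensors.read_state(); im,d=optics.grab_frame("wrist")
np.savez("w0.npz",im=im,d=d,pos=st["eef_pos"],rot=st["eef_rot"],T=p["T_tool_cam"],K=p["mtx"])
cv2.imwrite("pics/w0.png",im[:,:,::-1]); print(st["t"],st["eef_pos"],st["q"],red(im,(0,0,640,400)))
E
```

```text
0 0 [-0.46  0.37  1.52 -0.    1.25 -0.2 ]
0 -0.7 [-0.46  0.37  1.52 -0.    1.25  0.5 ]
0 -1.5 [-0.46  0.37  1.52 -0.    1.25  1.3 ]
3.141592653589793 0 None
3.141592653589793 -0.7 [-0.46  0.37  1.52 -0.    1.25 -2.64]
3.141592653589793 -1.5 [-0.46  0.37  1.52 -0.    1.25 -1.84]
-3.141592653589793 0 None
-3.141592653589793 -0.7 [-0.46  0.37  1.52 -0.    1.25 -2.64]
-3.141592653589793 -1.5 [-0.46  0.37  1.52 -0.    1.25 -1.84]
{'mtx': array([[357.35380452,   0.        , 323.72932654],
       [  0.        , 357.35380452, 200.95805075],
       [  0.        ,   0.        ,   1.        ]]), 'T_tool_cam': array([[ 5.61526725e-04, -9.62330813e-01, -2.71880655e-01,
         6.84259704e+01],
       [ 9.99999811e-01,  4.72159281e-04,  3.94118492e-04,
        -1.88516295e-01],
       [-2.50901394e-04, -2.71880825e-01,  9.62330896e-01,
        -1.17969498e+02],
       [ 0.00000000e+00,  0.00000000e+00,  0.00000000e+00,
         1.00000000e+00]])}
[0]
3.3 [ 583.07350324 -193.65120072  293.00343247] [-4.61424927e-01  2.64596426e-01  1.39464488e+00 -1.29348985e-06
  1.48239786e+00 -1.97336746e-01] [(array([322.99853801, 116.23976608]), np.int32(684), array([308, 103,  31,  27], dtype=int32)), (array([323.28932584, 278.73595506]), np.int32(356), array([310, 267,  27,  22], dtype=int32))]
```

View pics/w0.png

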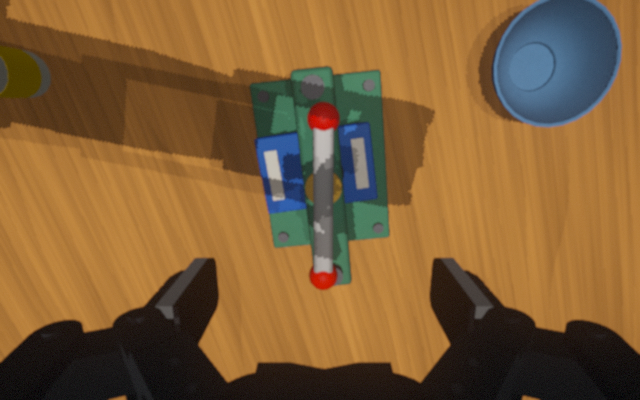

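The wrist view shows the bar vertical at column 323, with balls at (323,116) and (323,278). The gripper is already aligned with the bar. Next I refine the position, descend and grip.

```bash
python3 - <<'E'
from plant import ctrl,sensors,optics
from h import *
w=np.load("w0.npz"); T=w["T"]; pts=[]
for c,_,b in red(w["im"],(0,0,640,400)):
    uv=b[:2]+b[2:]/2-.5
    d=T[:3,:3]@np.linalg.inv(w["K"])@[*uv,1]; d=w["rot"]@d; o=w["pos"]+w["rot"]@T[:3,3]
    pts.append(o+d*(164-o[2])/d[2])
print(pts,np.linalg.norm(pts[0]-pts[1]))
v=pts[0]-pts[1]; v*=np.sign(v[1]); a=np.arctan2(v[1],v[0]); c=(pts[0]+pts[1])/2
d=w["d"]; print("bar depth z:",d[190:210,323].round(0), c,a)
dd=float(np.median(d[170:180,321:326])); X=T[:3,:3]@(np.linalg.inv(w["K"])@[323,175,1]*dd)+T[:3,3]
print("bar top", w["pos"]+w["rot"]@X)
np.savez("g.npz",c=c,a=a)
E
```

```text
[array([ 597.63360898, -137.43990992,  164.        ]), array([ 566.25536612, -253.48518512,  164.        ])] 120.2127281996474
bar depth z: [246. 245. 245. 246. 246. 247. 245. 249. 248. 247. 247.   0. 248. 248.
 249. 248. 248. 250. 249. 250.] [ 581.94448755 -195.46254752  164.        ] 1.306714917073208
bar top [ 587.56463291 -174.73662371  172.74072835]
```

```bash
python3 - <<'E'
from plant import ctrl,sensors,optics
from h import *
c=np.array([582.4,-194.6,164.5]); a=1.3067
ctrl.move_l(c+[0,0,50],Rt(a)); hit=ctrl.move_l(c+[0,0,6],Rt(a),vel=80,threshold=8)
print(hit,sensors.read_state()["force"])
ctrl.hold(.2); s0=sensors.read_state(); print(s0["force"],s0["wrist_torque"])
ctrl.gripper_to(10,force=50); ctrl.hold(.2)
s=sensors.read_state()
for k in("t","eef_pos","force","wrist_torque","grip_width","grasp_force"):print(k,s[k])
im,_=optics.grab_frame("wrist");cv2.imwrite("pics/w1.png",im[:,:,::-1])
E
```

```text
False [ 0.5805277   0.14896472 -0.30900301]
[ 0.03664928 -0.37651382  0.14291187] [-0.01985664 -0.00635165 -0.00208974]
t 5.775
eef_pos [ 582.29038615 -194.56558342  170.62432641]
force [-1.73330742  1.18449371  1.86643199]
wrist_torque [ 0.13612042  0.21096238 -0.04819375]
grip_width 13.168550228995503
grasp_force 51.03236496448517
```

View pics/w1.png

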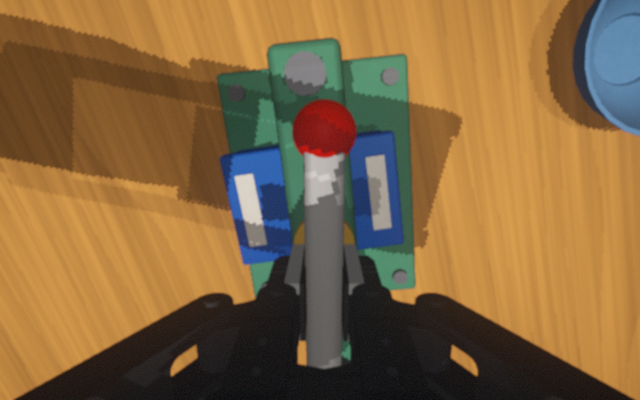

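The bar at column 323 sits between the pads, with the far ball at (325,128), so the grip is good. Now I turn in small steps and log the torque.

```bash
cat > turn.py <<'E'
import sys
from plant import ctrl,sensors
from h import *
c=np.array([582.4,-194.6,170.5]); a=1.3067
for th in np.arange(float(sys.argv[1]),float(sys.argv[2])+.001,.1):
    ctrl.move_l(c-[0,0,5*th],Rt(a-th),vel=1.5)
    L=[]
    for _ in range(8):
        s=sensors.read_state();L.append(np.r_[s["wrist_torque"],s["force"]]);ctrl.hold(.02)
    m=np.mean(L,0); x=s["eef_rot"][:,0]
    print("%.2f act %.3f t %.2f Tz %.3f sd %.3f F"%(th,a-np.arctan2(x[1],x[0]),s["t"],m[2],np.std(L,0)[2]),m[3:].round(1),"grip",s["grip_width"].round(2))
E
python3 turn.py .1 .6
```

```text
Traceback (most recent call last):
  File "turn.py", line 11, in <module>
    print("%.2f act %.3f t %.2f Tz %.3f sd %.3f F"%(th,a-np.arctan2(x[1],x[0]),s["t"],m[2],np.std(L,0)[2]),m[3:].round(1),"grip",s["grip_width"].round(2))
                                                                                                                                 ^^^^^^^^^^^^^^^^^^^^^
AttributeError: 'float' object has no attribute 'round'
```

```bash
sed -i 's/s\["grip_width"\].round(2)/round(s["grip_width"],2)/' turn.py; python3 turn.py .2 .6
```

```text
0.20 act 0.199 t 6.71 Tz -0.091 sd 0.034 F [-2.8  1.1  3.7] grip 13.12
0.30 act 0.299 t 7.16 Tz -0.090 sd 0.044 F [-3.9  1.1  4.7] grip 13.31
0.40 act 0.399 t 7.61 Tz -0.075 sd 0.028 F [-4.2  1.3  5.1] grip 13.45
0.50 act 0.499 t 8.06 Tz -0.074 sd 0.017 F [-4.1  1.5  5.3] grip 13.0
0.60 act 0.599 t 8.51 Tz -0.100 sd 0.032 F [-4.   1.4  4.9] grip 13.0
```

```bash
python3 - <<'E'
from plant import ctrl,sensors,optics
from h import *
im,_=optics.grab_frame("wrist");cv2.imwrite("pics/w2.png",im[:,:,::-1])
c=np.array([582.4,-194.6,170.5]); a=1.3067
for th in (.62,.64,.66,.68,.70):
    ctrl.move_l(c-[0,0,5*th],Rt(a-th),vel=1)
    L=[]
    for _ in range(3):
        s=sensors.read_state();L.append([s["t"],s["wrist_torque"][2],s["tau"][5],s["qvel"][5],s["q"][5]]);ctrl.hold(.01)
    print(th,np.round(L,3).tolist())
E
```

```text
0.62 [[8.825, 0.102, 0.138, -0.003, 0.42], [8.833, 0.136, 0.135, -0.0, 0.42], [8.842, 0.133, 0.134, 0.0, 0.42]]
0.64 [[9.1, 0.117, 0.145, -0.0, 0.44], [9.108, 0.145, 0.143, 0.002, 0.44], [9.117, 0.094, 0.141, -0.002, 0.44]]
0.66 [[9.375, 0.181, 0.145, -0.001, 0.46], [9.383, 0.12, 0.143, -0.001, 0.46], [9.392, 0.123, 0.141, -0.001, 0.46]]
0.68 [[9.65, 0.173, 0.145, -0.002, 0.48], [9.658, 0.16, 0.143, 0.0, 0.48], [9.667, 0.151, 0.141, -0.002, 0.48]]
0.7 [[9.925, 0.154, 0.147, -0.001, 0.5], [9.933, 0.157, 0.144, -0.002, 0.5], [9.942, 0.138, 0.143, -0.002, 0.5]]
```

View pics/w2.png

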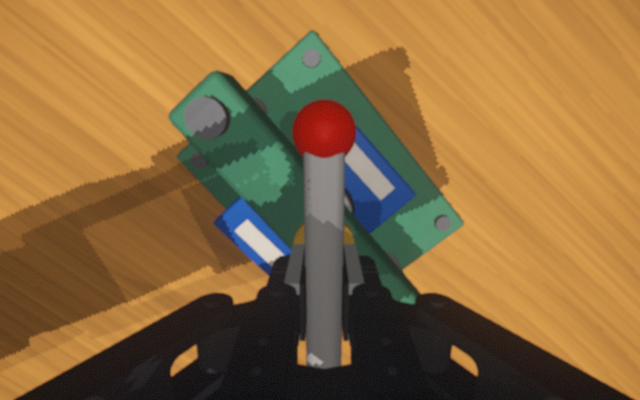

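The bar has turned with the gripper: it is still at column 323 while the press now appears rotated about 0.6 rad. The resistance relaxes at rest, so I use identical micro-steps and watch the residual joint-6 torque.

```bash
cat > step.py <<'E'
import sys
from plant import ctrl,sensors
from h import *
c=np.array([582.4,-194.6,170.5]); a=1.3067
f,t=map(float,sys.argv[1:3])
for th in np.arange(f,t+np.sign(t-f)*.001,np.sign(t-f)*.02):
    ctrl.move_l(c-[0,0,5*th],Rt(a-th),vel=1)
    W=[]
    for _ in range(3):
        s=sensors.read_state();W.append([s["wrist_torque"][2],s["tau"][5]]);ctrl.hold(.01)
    print("%.2f t %.2f Tz %.3f tau6 %.4f"%(th,s["t"],*np.mean(W,0)),s["force"].round(1))
E
python3 step.py .72 .90
```

```text
0.72 t 10.22 Tz 0.133 tau6 0.1501 [-4.2  1.1  5.7]
0.74 t 10.49 Tz 0.143 tau6 0.1557 [-3.5  1.5  5.1]
0.76 t 10.77 Tz 0.155 tau6 0.1613 [-4.   1.3  5. ]
0.78 t 11.04 Tz 0.147 tau6 0.1668 [-4.6  1.   4.7]
0.80 t 11.32 Tz 0.171 tau6 0.1724 [-4.7  1.8  5.9]
0.82 t 11.59 Tz 0.174 tau6 0.1780 [-4.   2.   4.5]
0.84 t 11.87 Tz 0.153 tau6 0.1836 [-4.3  1.2  5.9]
0.86 t 12.14 Tz 0.177 tau6 0.1891 [-4.4  2.   5.4]
0.88 t 12.42 Tz 0.189 tau6 0.1947 [-4.8  1.6  5.7]
0.90 t 12.69 Tz 0.207 tau6 0.2003 [-4.3  1.9  5.8]
```

The torque now rises by 0.28 N m per rad, matching the stated clamped slope, so contact was at about 0.70 rad. Target: 1.20 rad, about 27 N.

```bash
python3 step.py .92 1.20 | awk 'NR%3==0'; python3 - <<'E'
from plant import ctrl,sensors,optics
from h import *
im,_=optics.grab_frame("wrist");cv2.imwrite("pics/w3.png",im[:,:,::-1])
ctrl.gripper_to(85); s=sensors.read_state(); print(s["t"],s["force"],s["grip_width"])
p=s["eef_pos"]; ctrl.move_l(p+[0,0,110],vel=100); ctrl.hold(.3)
im,_=optics.grab_frame("wrist");cv2.imwrite("pics/w4.png",im[:,:,::-1]); print(sensors.read_state()["t"],red(im,(0,0,640,400)))
E
```

```text
0.96 t 13.52 Tz 0.214 tau6 0.2170 [-5.   1.6  6. ]
1.02 t 14.34 Tz 0.225 tau6 0.2338 [-4.3  1.5  5.8]
1.08 t 15.17 Tz 0.267 tau6 0.2506 [-4.6  2.2  5.5]
1.14 t 15.99 Tz 0.269 tau6 0.2675 [-5.   1.1  6.7]
1.20 t 16.82 Tz 0.267 tau6 0.2845 [-4.3  1.6  4.6]
17.5667 [ 0.06346489 -0.00104784  0.4405559 ] 85.21023237827715
19.1667 [(array([322.70696452, 115.42444152]), np.int32(761), array([307, 101,  33,  29], dtype=int32)), (array([  3.9245283 , 209.49056604]), np.int32(53), array([  0, 206,  11,   7], dtype=int32)), (array([323.94662921, 286.16011236]), np.int32(356), array([311, 274,  27,  23], dtype=int32))]
```

View pics/w4.png

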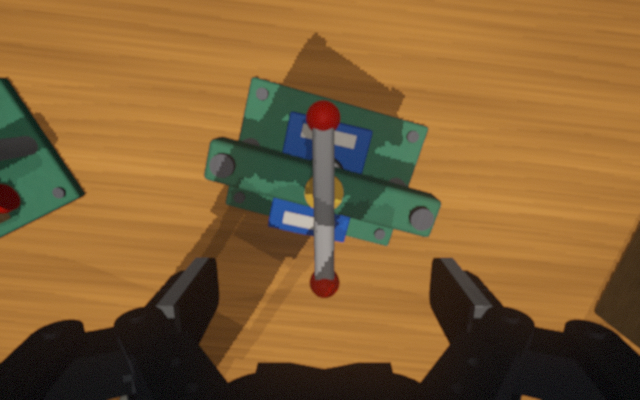

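The handle stayed where I left it: balls at (323,115) and (324,286), still aligned with the gripper. The box is under the pad and the gripper is clear, so I hand in.

```bash
python3 -c "
from plant import ctrl
print(ctrl.finish_job())"
```

```text
the job is handed in; nothing more can be done
None
```

I turned the blue-box press's handle 1.20 rad clockwise, about 0.5 rad past where the pad met the box (roughly 27 N, estimated from the torque rise), let go, left the wagon press alone and handed the job in at about 19 s; no verdict was returned.

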